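# Weigh two look-alike slugs and clamp the heavier

### The arm

A 6-joint arm with a two-finger parallel gripper is mounted at the origin on the work surface. World frame = base frame: x ahead of the robot, y to its left, z up, the work surface at z = 0. Lengths are in m, angles in degrees, forces in N, time in s.
With the tool pointing down it reaches from about 0.375 to 0.9 m from the base axis. Payload 3.1 kg.
Tool frame: the origin (TCP) lies at the very end of the fingers, on their centre line; the grasp point (between the pads) lies 19 mm behind it; z points along the fingers, y is the line along which they close (so a half turn about z gives the same grasp; the last joint's range is limited). The gripper opens to 87 mm and grips with 3 to 60 N. Pads are 19 mm wide; open, the fingers measure 117 mm over their backs; the gripper's body (75 mm by 190 mm) begins 51 mm behind the grasp point.
Start: joints at [-10.227, 30.224, 82.088, -0, 67.689, -10.227], TCP at [0.625, 0, 0.223] pointing down, gripper open.
Joint ranges: [-176.69, 176.69], [-43.24, 126.21], [12.49, 139.97], [-82, 262], [0, 151.66], [-163.58, 163.58]. Speed limits (degrees/s): [159.86, 159.86, 180, 180, 180, 180].

### API

Orientations are given as a 3x3 rotation matrix whose columns are the frame's x, y, z axes.
In Python, from rig import bot gives the robot as it stands.
- The arm moves only by the tool move_arm, never from a script. Its argument "increments" is a list of rows, each an object with "xyz": the shift along the tool's x, y, z in mm, a list of three; "roll": the turn about the tool's z in rad; "grip": the opening in per cent of the stroke, from 0 (shut) to 100 (fully open). A call has 1 to 5 rows; each row shifts and turns the commanded pose from where the row before left it, along the tool's axes as they then stand; what a row does not reach is not made up. A row lasts 1/12 s, in which the tool goes at most 41.7 mm and 7.16 degrees, less where a joint would pass 70% of its speed; a pose out of reach is approached as far as the arm can. A call is refused whole if a number of a shift passes 41.7 or a number of a turn 0.125, either way. A call with a gripper value outside its range is refused whole. The fingers move at their own pace and stop on an object; the grip force is fixed at half the most. Time passes only in rows, so rows that do not move let the fingers close. It gives the time, the measured TCP pose, the force, the opening and the grip force at its end, in the units of the state.
- bot.read_state(): the state, without advancing time (a new reading comes with each control period).
- bot.capture(name): name is "scene" or "side" or "wrist"; returns (picture, depth): 400x640x3 uint8, red, green, blue; 400x640 float32, m along the optical axis (not along the pixel's ray), 0 where there is no reading.
- bot.camera_model(name): a dict with "intrinsics" (3x3 intrinsics, pixels), "rvec" (rotation vector, rad) and "tvec" (3), from world to camera coordinates, as OpenCV has them; the wrist camera has in their place "tool_from_camera" (4x4, takes a point from camera to tool coordinates, whose origin is the TCP and whose axes are the flange's). Camera axes: x right, y down, z forward; pixel columns grow to the right and rows downward; lengths in m; the calibration is good to about 2 mm. A picture is of the moment at which its call begins: read the wrist's pose just before it. camera_model takes no time and is no camera call.
- bot.hand_in(): hands the job in; it is judged then, once.
Trained networks look in the newest picture that a camera, given by its name, has taken for a name from the list of things; names that differ only in an ending like _2 or _b are one class to them, and where a whole thing is asked for, a point or a joint stands for the part that bears it (a point fixed in the world has none). Each returns a list of dicts, best first, with "conf" (0 to 1); they miss things now and then, are a little off and sometimes report something else, mostly with a low value. They report only what shows in the picture. A call takes as long as a camera call. They do not tell look-alikes from the thing itself.
- bot.spot_in(label, camera): "at" ([x, y, z] in m, in the coordinates of the camera as it stood for that picture, good to about 4 mm: the middle of the surface that is visible of it).
- bot.trace(label, camera): "mask" (400x640 bool, what is visible of it).
The state is a dict: "time_s": time; "joint_positions": joint angles; "qvel": joint speeds; "tau": joint torques, N m; "position": TCP position; "tcp_rot": TCP orientation; "force": force on the tool from outside, world axes, zero at the start; "moment": the same for the moment, N m; "opening": opening from 0.0 (shut) to 1.0 (fully open); "grasp_force": force on a finger pad.
Only numpy, scipy, OpenCV 4.12 (cv2) and the standard library are available. Lean on these libraries where they do the work, as an engineer would, in place of code of your own. Each camera call takes 0.05 s, during which the arm holds its last target. There are 200 camera calls.

### The job

Two metal slugs on the blue mat look alike, one is titanium and one is aluminium: stand one on each pan of the two-pan balance, let go and see which side drops, easing them on and off without bearing down on the pans. Then clamp the heavier slug upright in the sample holder: stand it on the deck between the jaw and the V stop and slide the red jaw up until its spring nose holds the slug snugly in the V, without forcing it. Leave the lighter slug standing on the balance and do not disturb the other things on the bench.

Things in the scene. Friction and masses are not known exactly. Their poses are not given: they have to be found in the camera images.
- slug_p: one of two look-alike slugs (titanium or aluminium, not told which): bright grey metal cylinder 32 mm in diameter, 40 mm tall, standing upright on the blue mat at the start. About 145 g if titanium, 87 g if aluminium, each up to 10 percent off. Origin: centre of its underside; z along its axis.
- slug_q: the other look-alike slug, same size and look; same origin and axes.
- mat: blue sample mat fixed to the bench, 250 x 130 mm, 2 mm thick. Origin: centre of its underside; x along its length.
- balance: two-pan laboratory trip balance with a grey base 130 mm deep (x) and 340 mm wide (y), fixed to the bench. Origin: centre of its underside; y runs from the right pan to the left pan. A white scale plate 62 mm wide stands between the pans up to 164 mm above the bench; a red pointer on the beam moves across each of its faces.
- beam (a joint): tilt of the balance's beam about its pivot, 85 mm above the bench. 0 is level (empty), positive when the left pan is down, stops at +0.09 and -0.09 rad, where a pan is 10 mm below or above its level height. Moves almost freely: the heavier side goes to its stop within about a second. The bearing is cushioned: a pan pressed on its stop gives 0.3 mm per N.
- pan_left: left (+y of the balance) round steel pan, 130 mm across, 110 mm from the pivot, always stays level. Origin: on its hinge pin under its centre; its flat upper face is 37 mm above the origin (122 mm above the bench when the beam is level), with a rim 4 mm high outside a radius of 62 mm.
- pan_right: right (-y of the balance) pan, the same.
- holder: low side-clamp sample holder fixed to the bench: blue foot 210 x 96 mm, 12 mm high, and aluminium deck 210 x 76 mm with its top 30 mm above the bench. Origin: centre of its underside; x points from the red jaw to the V stop, a dark steel block 30 mm high with a 90 degree V open towards -x, its arms reaching 24 mm to each side of the centre line.
- deck_spot (a point): point on the deck's top, on the centre line, 12 mm from the holder's origin along its x: the deck within 16 mm of it is always clear for standing a slug. The V stop is locked somewhere in a slot and where is not measured: a slug seated in the V has its centre 18 to 42 mm from this point along the holder's x, at the holder's y = 0.
- jaw: red jaw block, 30 mm long (x), 50 mm wide, 28 mm high; slides on the deck along the holder's x and stays where left; sliding takes about 9 N. Origin: centre of its underside, on the deck, at start 60 to 75 mm behind (-x) the holder's origin; can slide to 25 mm past it. A brass spring nose, 12 mm thick, 16 mm above the deck, reaches to x = +33 mm of the jaw; it yields up to 6 mm at 1.1 N per mm, then is solid.
- jaw_post (a point): centre of the top of the dark steel post on the jaw, 16 mm in diameter, 40 mm tall, standing on the block's centre (28 to 68 mm above the deck): take hold of it or push it to slide the jaw.
- copper_slug: bystander: copper slug, 32 mm in diameter, 40 mm tall, standing on the bench
- beaker: bystander: empty glass beaker, 60 mm across, 75 mm tall
- amber_bottle: bystander: capped amber bottle, 60 mm across, 125 mm tall
- brass_weight: bystander: brass weight, 28 mm across, 34 mm tall
- spatula: bystander: thin steel spatula, 160 mm long, lying flat
- hex_key: bystander: L-shaped hex key, 90 mm long, lying flat
- tweezers: bystander: steel tweezers, about 130 mm long, lying flat
There are look-alikes about, which are no part of the job. What is shaped like the holder but brown is not meant. What is shaped like the slug_q but pink is not meant.

How it is judged:
By the outcome, as a careful person would: the job done as asked, in the order asked, and still so for the second after the job is handed in, with the robot touching nothing.
It also fails if it takes over 72 s, if anything falls off the work surface, if the arm or the gripper's body presses on something with over 40 N, if the wrist force passes 120 N, or if a joint passes its speed limit or range.

## Working session

There is one attempt and no reset: what is moved stays moved. The work goes in short steps, Python scripts to look and compute and a tool call to move; the robot and the scene stay as the last step left them, time stands still between calls to the robot, and variables do not carry over. Pictures are saved under pics/ and viewed, at most 10 in all, crops included, and the job is handed in when it is done.

Besides the shell and the picture viewer there is one more tool, called after ">>>" as name(argument=value, ...), one argument or row to a line, values as JSON. move_arm: Moves the arm, as the interface text tells. Its arguments: {"type":"object","properties":{"increments":{"type":"array"}},"required":["increments"]}

```bash
mkdir -p pics; cat > h.py <<'E'
import numpy as np, cv2
from rig import bot
def cap(n):
    s=bot.read_state(); p,d=bot.capture(n); return p,d,s
def T_wc(n,s=None):
    m=bot.camera_model(n); K=np.array(m["intrinsics"])
    if "tool_from_camera" in m:
        T=np.eye(4); T[:3,:3]=np.array(s["tcp_rot"]); T[:3,3]=s["position"]
        return T@np.array(m["tool_from_camera"]),K
    R=cv2.Rodrigues(np.array(m["rvec"],float))[0]; T=np.eye(4); T[:3,:3]=R.T; T[:3,3]=-R.T@np.array(m["tvec"],float).ravel()
    return T,K
def cloud(d,T,K):
    v,u=np.mgrid[:d.shape[0],:d.shape[1]]
    P=np.stack([(u-K[0,2])/K[0,0]*d,(v-K[1,2])/K[1,1]*d,d],-1)
    return P@T[:3,:3].T+T[:3,3]
def save(p,name): cv2.imwrite("pics/"+name,p[...,::-1])
def proj(P,T,K):
    q=(np.asarray(P)-T[:3,3])@T[:3,:3]; q=q@K.T; return q[...,:2]/q[...,2:]
E
python3 - <<'E'
from h import *
ims=[]
for n in ("scene","side"):
    p,d,s=cap(n); T,K=T_wc(n); save(p,n+"0.png"); np.savez(n+"0",p=p,d=d)
    print(n,T.round(3).tolist())
    for l in ("slug_p","balance","pan_left","pan_right","holder","jaw","mat"):
        for r in bot.spot_in(l,n):
            w=T[:3,:3]@np.array(r["at"])+T[:3,3]; print(l,round(r["conf"],2),w.round(3),proj(w,T,K).round())
print(bot.camera_model("wrist")["tool_from_camera"]); s=bot.read_state(); print(s)
E
```

```text
scene [[0.558, 0.54, -0.63, 1.188], [0.83, -0.353, 0.433, -0.49], [0.011, -0.764, -0.645, 0.739], [0.0, 0.0, 0.0, 1.0]]
slug_p 0.82 [ 0.614 -0.164  0.035] [295. 244.]
slug_p 0.73 [ 0.724 -0.087  0.036] [349. 259.]
slug_p 0.44 [ 0.478 -0.124  0.036] [282. 206.]
balance 0.85 [0.568 0.166 0.047] [387. 184.]
pan_left 0.77 [0.555 0.302 0.122] [423. 144.]
pan_right 0.71 [0.547 0.073 0.122] [358. 169.]
holder 0.8 [ 0.57  -0.299  0.028] [236. 258.]
holder 0.69 [ 0.315 -0.446  0.03 ] [142. 218.]
jaw 0.84 [ 0.494 -0.296  0.058] [222. 229.]
jaw 0.63 [ 0.222 -0.445  0.062] [129. 189.]
mat 0.89 [ 0.541 -0.142  0.003] [288. 232.]
side [[0.898, -0.226, 0.378, 0.036], [-0.441, -0.468, 0.766, -1.053], [0.004, -0.854, -0.52, 0.759], [0.0, 0.0, 0.0, 1.0]]
slug_p 0.64 [ 0.468 -0.127  0.033] [310. 227.]
slug_p 0.42 [ 0.595 -0.164  0.034] [349. 224.]
slug_p 0.41 [ 0.707 -0.087  0.031] [365. 205.]
balance 0.66 [ 0.765 -0.18   0.063] [395. 206.]
balance 0.59 [0.533 0.123 0.049] [297. 186.]
pan_left 0.67 [0.539 0.304 0.118] [281. 151.]
pan_right 0.59 [0.543 0.076 0.125] [305. 172.]
holder 0.95 [ 0.277 -0.459
[... 519 characters left out ...]
.20888543e-03,
        6.76900602e+01, -1.02271928e+01]), 'qvel': array([0.07353369, 0.04673117, 0.0262733 , 0.07061357, 0.05732153,
       0.08034463]), 'tau': array([-1.07188621e-04, -4.39950907e+01, -1.76978803e+01,  6.35003415e-02,
        5.03239373e-02, -2.48482996e-05]), 'position': array([6.24981323e-01, 1.88456707e-05, 2.22571807e-01]), 'tcp_rot': array([[ 6.49046346e-06,  1.00000000e+00,  1.93175205e-05],
       [ 1.00000000e+00, -6.49001297e-06, -2.33203627e-05],
       [-2.33202374e-05,  1.93176719e-05, -1.00000000e+00]]), 'force': array([1.01756779, 0.86608956, 0.27305158]), 'moment': array([0.00816218, 0.01631535, 0.02360534]), 'grasp_force': 0.0, 'opening': 0.9997045314002746}
```

View scene.

```bash
python3 -c "
import cv2
a=cv2.imread('pics/scene0.png')[110:330,100:500];cv2.imwrite('pics/a.png',cv2.resize(a,(800,440),interpolation=3))"
```

```text
(no output)
```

View pics/a.png

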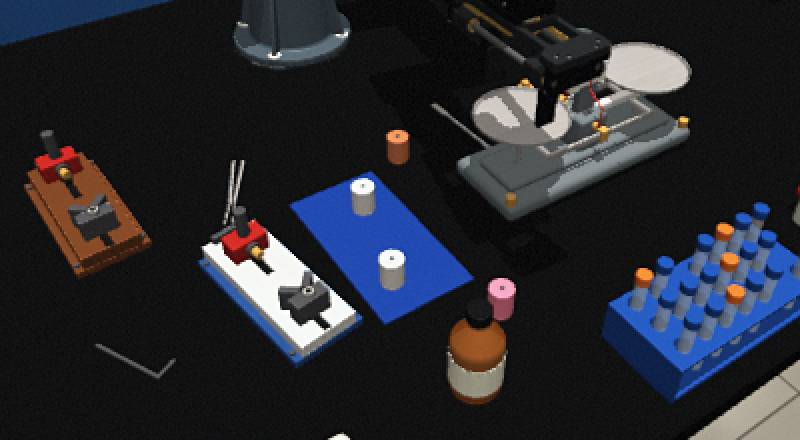

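The scene picture shows the two bright grey slugs on the blue mat at full-frame pixels (281,207) and (296,245). What could be mistaken for them: the pink slug (351,259), the copper slug (299,183). The holder meant is the white/blue one at (236,255), jaw post (220,218); the brown one at (142,218) is the decoy. Pans are at (360,168) and (423,144).

```bash
cat > m.py <<'E'
from h import *
def circ(P):
    A=np.c_[2*P[:,:2],np.ones(len(P))]; x=np.linalg.lstsq(A,(P[:,:2]**2).sum(1),rcond=None)[0]
    return x[:2],np.sqrt(x[2]+x[0]**2+x[1]**2)
def sel(C,d,c,r,z0,z1):
    m=(d>0)&(np.hypot(C[...,0]-c[0],C[...,1]-c[1])<r)&(C[...,2]>z0)&(C[...,2]<z1); return C[m],m
def hull(P):
    P=P[:,:2]; c,r=cv2.minEnclosingCircle((P*1000).astype(np.float32)); return np.round(np.array(c),1),round(r,1)
E
python3 - <<'E'
from m import *
for n in ("scene","side"):
    f=np.load(n+"0.npz"); T,K=T_wc(n); d=f["d"]; C=cloud(d,T,K)
    for c in [(.478,-.124),(.605,-.164)]:
        P,m=sel(C,d,c,.035,.015,.06); zt=np.percentile(P[:,2],90); Q=P[P[:,2]>zt-.004]
        print(n,"slug",zt.round(4),hull(Q),len(Q),Q.mean(0).round(4))
    for c in [(.55,.30),(.55,.075)]:
        P,m=sel(C,d,c,.09,.112,.135); print(n,"pan",np.median(P[:,2]).round(4),hull(P),P.mean(0).round(4),len(P))
    P,m=sel(C,d,(.55,-.3),.14,.024,.035); 
    print(n,"deck",np.median(P[:,2]).round(4),cv2.minAreaRect((P[:,:2]*1000).astype(np.float32)),len(P))
    P,m=sel(C,d,(.494,-.296),.06,.09,.11); print(n,"post",hull(P),P[:,2].max().round(4),P.mean(0).round(4),len(P))
    P,m=sel(C,d,(.55,-.3),.2,.008,.016); print(n,"foot",cv2.minAreaRect((P[:,:2]*1000).astype(np.float32)),len(P))
    P,m=sel(C,d,(.60,-.31),.06,.052,.07); print(n,"V",cv2.minAreaRect((P[:,:2]*1000).astype(np.float32)),len(P))
    P,m=sel(C,d,(.55,.19),.06,.135,.18); print(n,"plate",P.mean(0).round(4) if len(P) else 0,len(P))
    P,m=sel(C,d,(.75,-.2),.06,.1,.14); print(n,"bottle",hull(P) if len(P) else 0,len(P))
E
```

```text
scene slug 0.0439 (array([ 472.5, -121.7]), 16.6) 77 [ 0.4727 -0.1224  0.0428]
scene slug 0.044 (array([ 608.3, -159.6]), 16.3) 105 [ 0.6084 -0.1591  0.0428]
scene pan 0.1231 (array([552.1, 292.5]), 74.3) [0.5531 0.3037 0.1232] 875
scene pan 0.1232 (array([550.2,  88. ]), 74.0) [0.5464 0.0752 0.1234] 1024
scene deck 0.0311 ((543.4990844726562, -254.58349609375), (213.5459442138672, 139.91741943359375), 9.4176607131958) 1448
scene post (array([ 488.7, -295.3]), 7.9) 0.1008 [ 0.4899 -0.2959  0.0968] 42
scene foot ((532.7579345703125, -306.0478515625), (355.72711181640625, 242.06736755371094), 68.95673370361328) 580
scene V ((608.3770751953125, -274.6385803222656), (44.374420166015625, 47.67034912109375), 12.640107154846191) 285
scene plate [0.5531 0.1941 0.1426] 61
scene bottle (array([ 782.8, -162.4]), 14.7) 198
side slug 0.0425 (array([ 469.5, -123.4]), 17.3) 49 [ 0.4698 -0.1252  0.0413]
side slug 0.0427 (array([ 603. , -160.9]), 16.7) 42 [ 0.6042 -0.1608  0.0416]
side pan 0.1216 (array([545.6, 291.5]), 76.5) [0.5456 0.3041 0.1219] 317
side pan 0.1218 (array([547.4,  86.1]), 74.9) [0.5461 0.0804 0.122 ] 499
side deck 0.0296 ((541.2107543945312, -252.58157348632812), (212.62417602539062, 148.4100341796875), 9.638771057128906) 791
side post (array([ 485.4, -296. ]), 8.1) 0.0988 [ 0.4851 -0.2981  0.0955] 24
side foot ((538.1055908203125, -227.11575317382812), (213.3154296875, 218.64646911621094), 8.602322578430176) 327
side V ((605.3646240234375, -277.51348876953125), (45.457122802734375, 46.26239776611328), 12.031473159790039) 124
side plate [0.5444 0.1814 0.1514] 70
side bottle (array([ 779.8, -164.6]), 14.9) 73
```

>>> move_arm(
  increments=[
    {"xyz": [-35,-21,5],"roll": 0,"grip": 100},
    {"xyz": [-35,-21,5],"roll": 0,"grip": 100},
    {"xyz": [-35,-21,5],"roll": 0,"grip": 100},
    {"xyz": [-35,-22,5],"roll": 0,"grip": 100},
    {"xyz": [0,0,0],"roll": 0,"grip": 100},
  ],
)

```text
time_s: 1.22
position: [0.536, -0.1452, 0.2016]
tcp_rot: [[0.006, 1.0, -0.004], [1.0, -0.006, -0.002], [-0.002, -0.004, -1.0]]
force: [0.2, 1.3, 0.2]
opening: 1.0
grasp_force: 0.0
```

```bash
python3 - <<'E'
from m import *
p,d,s=cap("wrist"); T,K=T_wc("wrist",s); C=cloud(d,T,K); save(p,"w1.png"); np.savez("w1",p=p,d=d,T=T)
print(s["time_s"],s["position"],T.round(3).tolist(),K.round(0).tolist())
for r in bot.spot_in("slug_p","wrist")+bot.spot_in("copper_slug","wrist"): w=T[:3,:3]@np.array(r["at"])+T[:3,3]; print(r["conf"],w.round(4),proj(w,T,K).round())
for c in [(.471,-.1225),(.606,-.160)]:
    P,m=sel(C,d,c,.035,.015,.06); zt=np.percentile(P[:,2],90); Q=P[P[:,2]>zt-.004]
    print("slug",zt.round(4),hull(Q),len(Q),Q.mean(0).round(4))
P,m=sel(C,d,(.55,-.3),.16,.024,.035); print(len(P),P.mean(0) if len(P) else 0)
E
```

```text
1.2167 [ 0.53602845 -0.14518623  0.20161421] [[1.0, -0.005, -0.006, 0.537], [-0.006, -0.958, -0.286, -0.067], [-0.004, 0.286, -0.958, 0.363], [0.0, 0.0, 0.0, 1.0]] [[280.0, 0.0, 323.0], [0.0, 280.0, 199.0], [0.0, 0.0, 1.0]]
0.89 [ 0.7038 -0.0768  0.0401] [473. 124.]
0.74 [ 0.4759 -0.1168  0.0415] [271. 161.]
0.97 [ 0.4074 -0.0248  0.0396] [202.  75.]
slug 0.0423 (array([ 471.3, -121.4]), 15.8) 576 [ 0.4714 -0.1211  0.0414]
slug 0.0423 (array([ 605.5, -158.1]), 15.8) 534 [ 0.6053 -0.1576  0.0415]
2242 [ 0.55187427 -0.28058065  0.0291881 ]
```

View pics/w1.png

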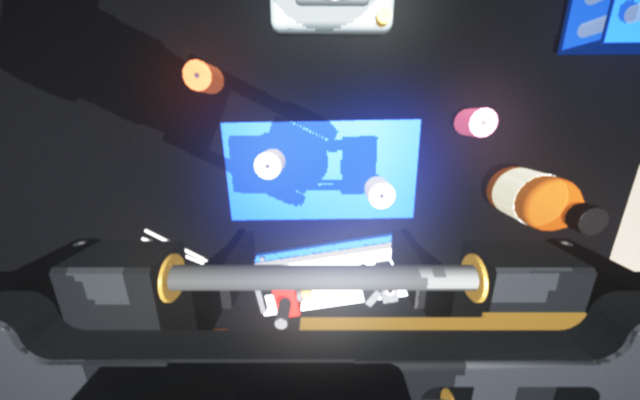

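The wrist picture shows the slugs at (268,165) and (380,195) on the blue mat, both bright grey, the pink one apart at (478,122). The choice is confirmed; taking slug A (0.471,-0.122) first.

>>> move_arm(
  increments=[
    {"xyz": [9,-35,20],"roll": 0,"grip": 100},
    {"xyz": [9,-34,20],"roll": 0,"grip": 100},
    {"xyz": [0,0,38],"roll": 0,"grip": 100},
    {"xyz": [0,0,38],"roll": 0,"grip": 100},
    {"xyz": [0,0,30],"roll": 0,"grip": 100},
  ],
)

```text
time_s: 1.78
position: [0.4716, -0.1204, 0.0554]
tcp_rot: [[-0.002, 1.0, 0.001], [1.0, 0.002, -0.0], [-0.0, 0.001, -1.0]]
force: [-0.3, -0.2, -0.1]
opening: 0.999
grasp_force: 0.0
```

>>> move_arm(
  increments=[
    {"xyz": [0,0,25],"roll": 0,"grip": 80},
    {"xyz": [0,0,17],"roll": 0,"grip": 60},
    {"xyz": [0,0,0],"roll": 0,"grip": 50},
    {"xyz": [0,0,0],"roll": 0,"grip": 50},
  ],
)

```text
time_s: 2.12
position: [0.4716, -0.1208, 0.014]
tcp_rot: [[-0.002, 1.0, -0.001], [1.0, 0.002, 0.001], [0.001, -0.001, -1.0]]
force: [-0.5, 0.7, -0.7]
opening: 0.784
grasp_force: 0.0
```

```bash
python3 - <<'E'
from m import *
p,d,s=cap("wrist"); T,K=T_wc("wrist",s); C=cloud(d,T,K)
print(s["position"],s["tcp_rot"].round(3).tolist(),s["opening"],s["force"])
for c in [(.471,-.1225),(.606,-.160)]:
    P,m=sel(C,d,c,.035,.015,.06)
    if len(P): zt=np.percentile(P[:,2],90); Q=P[P[:,2]>zt-.004]; print("slug",zt.round(4),hull(Q),len(Q),Q.mean(0).round(4))
E
```

```text
[ 0.47155831 -0.12077374  0.01399491] [[-0.002, 1.0, -0.001], [1.0, 0.002, 0.001], [0.001, -0.001, -1.0]] 0.7844348744096271 [-0.462492    0.70248402 -0.70330201]
slug 0.0421 (array([ 471.2, -121.6]), 35.0) 1222 [ 0.4687 -0.1152  0.0421]
```

>>> move_arm(
  increments=[
    {"xyz": [0,0,0],"roll": 0,"grip": 0},
    {"xyz": [0,0,0],"roll": 0,"grip": 0},
    {"xyz": [0,0,0],"roll": 0,"grip": 0},
    {"xyz": [0,0,0],"roll": 0,"grip": 0},
    {"xyz": [0,0,0],"roll": 0,"grip": 0},
  ],
)

```text
time_s: 2.58
position: [0.4713, -0.1222, 0.0152]
tcp_rot: [[0.0, 1.0, 0.001], [1.0, -0.0, -0.001], [-0.001, 0.001, -1.0]]
force: [-0.1, 0.2, 3.4]
opening: 0.36
grasp_force: 30.2
```

>>> move_arm(
  increments=[
    {"xyz": [0,0,0],"roll": 0,"grip": 0},
    {"xyz": [0,0,0],"roll": 0,"grip": 0},
  ],
)

```text
time_s: 2.75
position: [0.4713, -0.1222, 0.0152]
tcp_rot: [[0.0, 1.0, 0.001], [1.0, -0.0, -0.001], [-0.001, 0.001, -1.0]]
force: [-0.1, 0.8, 6.0]
opening: 0.361
grasp_force: 30.0
```

>>> move_arm(
  increments=[
    {"xyz": [0,0,-15],"roll": 0,"grip": 0},
    {"xyz": [0,0,-30],"roll": 0,"grip": 0},
    {"xyz": [20,5,-30],"roll": 0,"grip": 0},
    {"xyz": [38,10,-30],"roll": 0,"grip": 0},
    {"xyz": [38,10,-25],"roll": 0,"grip": 0},
  ],
)

```text
time_s: 3.17
position: [0.4936, -0.036, 0.1388]
tcp_rot: [[0.003, 1.0, 0.001], [1.0, -0.003, -0.0], [-0.0, 0.001, -1.0]]
force: [2.0, 0.1, -1.1]
opening: 0.359
grasp_force: 30.0
```

>>> move_arm(
  increments=[
    {"xyz": [38,10,-25],"roll": 0,"grip": 0},
    {"xyz": [38,10,-25],"roll": 0,"grip": 0},
    {"xyz": [38,10,-25],"roll": 0,"grip": 0},
    {"xyz": [38,10,-25],"roll": 0,"grip": 0},
    {"xyz": [38,10,-15],"roll": 0,"grip": 0},
  ],
)

```text
time_s: 3.58
position: [0.5394, 0.1391, 0.2437]
tcp_rot: [[0.0, 1.0, 0.002], [1.0, -0.0, -0.0], [-0.0, 0.002, -1.0]]
force: [0.6, -0.4, -1.0]
opening: 0.359
grasp_force: 30.0
```

>>> move_arm(
  increments=[
    {"xyz": [36,3,0],"roll": 0,"grip": 0},
    {"xyz": [0,0,0],"roll": 0,"grip": 0},
    {"xyz": [0,0,0],"roll": 0,"grip": 0},
    {"xyz": [0,0,0],"roll": 0,"grip": 0},
  ],
)

```text
time_s: 3.92
position: [0.541, 0.1733, 0.2407]
tcp_rot: [[-0.001, 1.0, -0.002], [1.0, 0.001, -0.001], [-0.001, -0.002, -1.0]]
force: [0.1, 0.3, -0.0]
opening: 0.362
grasp_force: 30.0
```

```bash
python3 - <<'E'
from m import *
p,d,s=cap("wrist"); T,K=T_wc("wrist",s); C=cloud(d,T,K); save(p,"w2.png")
print(s["time_s"],s["position"],s["tcp_rot"].round(3).tolist(),s["opening"],s["force"],s["grasp_force"])
for c in [(.55,.30),(.55,.08)]:
    P,m=sel(C,d,c,.1,.105,.140); print("pan",np.median(P[:,2]).round(4),hull(P),P.mean(0).round(4),len(P), P.min(0).round(3),P.max(0).round(3))
E
```

```text
3.9167 [0.54097966 0.1733463  0.24068351] [[-0.001, 1.0, -0.002], [1.0, 0.001, -0.001], [-0.001, -0.002, -1.0]] 0.3623440199121134 [ 0.05527665  0.2673029  -0.03782153] 29.999909726902843
pan 0.1217 (array([549.3, 280.5]), 79.9) [0.5495 0.2983 0.1219] 16341 [0.484 0.201 0.105] [0.614 0.348 0.14 ]
pan 0.1215 (array([546.6,  98.8]), 81.1) [0.5475 0.0526 0.1219] 2049 [0.499 0.021 0.119] [0.605 0.18  0.139]
```

View pics/w2.png

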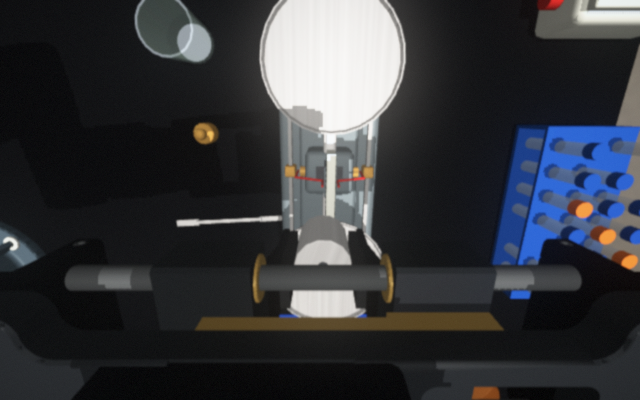

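The wrist picture shows the slug held upright (322,250) and the left pan centred at (333,60) → (0.549, 0.302), pan level at 122 mm; the beam is level.

>>> move_arm(
  increments=[
    {"xyz": [33,2,5],"roll": 0,"grip": 0},
    {"xyz": [33,2,15],"roll": 0,"grip": 0},
    {"xyz": [33,2,25],"roll": 0,"grip": 0},
    {"xyz": [30,2,25],"roll": 0,"grip": 0},
    {"xyz": [0,0,25],"roll": 0,"grip": 0},
  ],
)

```text
time_s: 4.38
position: [0.5509, 0.306, 0.1455]
tcp_rot: [[-0.001, 1.0, 0.002], [1.0, 0.001, 0.003], [0.003, 0.002, -1.0]]
force: [0.5, -0.4, -1.2]
opening: 0.356
grasp_force: 30.0
```

>>> move_arm(
  increments=[
    {"xyz": [0,0,0],"roll": 0,"grip": 0},
    {"xyz": [0,0,0],"roll": 0,"grip": 0},
  ],
)

```text
time_s: 4.55
position: [0.5488, 0.3007, 0.1447]
tcp_rot: [[0.001, 1.0, -0.005], [1.0, -0.001, -0.002], [-0.002, -0.005, -1.0]]
force: [0.9, 0.5, -0.1]
opening: 0.363
grasp_force: 30.0
```

>>> move_arm(
  increments=[
    {"xyz": [0,0,4],"roll": 0,"grip": 0},
    {"xyz": [0,0,4],"roll": 0,"grip": 0},
    {"xyz": [0,0,3],"roll": 0,"grip": 0},
    {"xyz": [0,0,2],"roll": 0,"grip": 0},
    {"xyz": [0,0,2],"roll": 0,"grip": 0},
  ],
)

```text
time_s: 4.97
position: [0.5505, 0.3023, 0.1322]
tcp_rot: [[0.001, 1.0, 0.001], [1.0, -0.001, 0.0], [0.0, 0.001, -1.0]]
force: [0.5, 0.1, -0.3]
opening: 0.362
grasp_force: 30.0
```

```bash
python3 - <<'E'
from m import *
p,d,s=cap("scene"); T,K=T_wc("scene"); C=cloud(d,T,K)
print(s["position"],s["force"])
for c in [(.55,.302),(.55,.082)]:
    P,m=sel(C,d,c,.055,.105,.140); print("pan",np.median(P[:,2]).round(4),len(P))
P,m=sel(C,d,(.549,.302),.025,.10,.2); print("slugs low",np.percentile(P[:,2],[2,10,50]))
E
```

```text
[0.55054668 0.30229979 0.13220295] [ 0.54619758  0.07089874 -0.34379008]
pan 0.1199 520
pan 0.1259 809
slugs low [0.11808645 0.11950458 0.15141116]
```

>>> move_arm(
  increments=[
    {"xyz": [0,0,2],"roll": 0,"grip": 0},
    {"xyz": [0,0,2],"roll": 0,"grip": 0},
    {"xyz": [0,0,1.5],"roll": 0,"grip": 0},
    {"xyz": [0,0,0],"roll": 0,"grip": 0},
    {"xyz": [0,0,0],"roll": 0,"grip": 0},
  ],
)

```text
time_s: 5.43
position: [0.5499, 0.3028, 0.1258]
tcp_rot: [[-0.0, 1.0, -0.0], [1.0, 0.0, -0.0], [-0.0, -0.0, -1.0]]
force: [-0.7, 0.1, -1.0]
opening: 0.362
grasp_force: 30.0
```

>>> move_arm(
  increments=[
    {"xyz": [0,0,0.5],"roll": 0,"grip": 0},
    {"xyz": [0,0,0],"roll": 0,"grip": 0},
  ],
)

```text
time_s: 5.6
position: [0.5501, 0.3028, 0.1255]
tcp_rot: [[-0.0, 1.0, 0.0], [1.0, 0.0, 0.0], [0.0, 0.0, -1.0]]
force: [0.2, -0.1, -0.9]
opening: 0.36
grasp_force: 30.0
```

```bash
python3 - <<'E'
from m import *
p,d,s=cap("scene"); T,K=T_wc("scene"); C=cloud(d,T,K)
print(s["position"],s["force"])
for c in [(.55,.302),(.55,.082)]:
    P,m=sel(C,d,c,.055,.105,.140); print("pan",np.median(P[:,2]).round(4),len(P))
E
```

```text
[0.55005054 0.30277452 0.12551359] [ 0.23997523 -0.14923665 -0.92951119]
pan 0.1133 552
pan 0.1327 807
```

>>> move_arm(
  increments=[
    {"xyz": [0,0,0.3],"roll": 0,"grip": 0},
    {"xyz": [0,0,0],"roll": 0,"grip": 40},
    {"xyz": [0,0,0],"roll": 0,"grip": 70},
    {"xyz": [0,0,0],"roll": 0,"grip": 80},
    {"xyz": [0,0,0],"roll": 0,"grip": 80},
  ],
)

```text
time_s: 6.07
position: [0.5502, 0.3027, 0.1254]
tcp_rot: [[0.0, 1.0, 0.0], [1.0, -0.0, 0.0], [0.0, 0.0, -1.0]]
force: [-0.2, 0.4, -0.6]
opening: 0.539
grasp_force: 0.0
```

>>> move_arm(
  increments=[
    {"xyz": [0,0,0],"roll": 0,"grip": 80},
    {"xyz": [0,0,-8],"roll": 0,"grip": 80},
    {"xyz": [0,0,-25],"roll": 0,"grip": 80},
    {"xyz": [0,0,-40],"roll": 0,"grip": 80},
    {"xyz": [-20,5,-35],"roll": 0,"grip": 80},
  ],
)

```text
time_s: 6.48
position: [0.5538, 0.2852, 0.2347]
tcp_rot: [[-0.003, 1.0, -0.001], [1.0, 0.003, 0.002], [0.002, -0.001, -1.0]]
force: [1.1, 0.1, -0.3]
opening: 0.789
grasp_force: 0.0
```

>>> move_arm(
  increments=[
    {"xyz": [-41,5,0],"roll": 0,"grip": 80},
    {"xyz": [-41,5,0],"roll": 0,"grip": 80},
    {"xyz": [-41,5,0],"roll": 0,"grip": 80},
    {"xyz": [-41,5,0],"roll": 0,"grip": 80},
    {"xyz": [-41,5,0],"roll": 0,"grip": 80},
  ],
)

```text
time_s: 6.9
position: [0.5801, 0.076, 0.2343]
tcp_rot: [[-0.001, 1.0, 0.001], [1.0, 0.001, -0.0], [-0.0, 0.001, -1.0]]
force: [0.1, 0.4, -0.5]
opening: 0.799
grasp_force: 0.0
```

>>> move_arm(
  increments=[
    {"xyz": [-41,5,0],"roll": 0,"grip": 80},
    {"xyz": [-41,5,0],"roll": 0,"grip": 80},
    {"xyz": [-41,5,0],"roll": 0,"grip": 80},
    {"xyz": [-41,5,0],"roll": 0,"grip": 80},
    {"xyz": [-35,5,0],"roll": 0,"grip": 80},
  ],
)

```text
time_s: 7.32
position: [0.6051, -0.1243, 0.2341]
tcp_rot: [[0.001, 1.0, 0.001], [1.0, -0.001, -0.001], [-0.001, 0.001, -1.0]]
force: [0.5, 1.8, -0.3]
opening: 0.799
grasp_force: 0.0
```

```bash
python3 - <<'E'
from m import *
p,d,s=cap("scene"); T,K=T_wc("scene"); C=cloud(d,T,K); save(p[110:330,260:480],"s2.png")
print(s["time_s"],s["position"],s["force"])
for c in [(.55,.302),(.55,.082)]:
    P,m=sel(C,d,c,.055,.105,.140); print("pan",np.median(P[:,2]).round(4),len(P))
P,m=sel(C,d,(.549,.302),.03,.145,.2); print("slug top",hull(P),P[:,2].max())
E
```

```text
7.3167 [ 0.60510114 -0.12427937  0.23411151] [ 0.52099684  1.82371404 -0.30038818]
pan 0.1127 576
pan 0.1327 811
slug top (array([553. , 301.6]), 17.2) 0.1544081298631107
```

Slug A stands on the left pan (top at 153 mm, pan on its stop). Now slug B.

>>> move_arm(
  increments=[
    {"xyz": [-18,0,35],"roll": 0,"grip": 80},
    {"xyz": [-17,0,40],"roll": 0,"grip": 80},
    {"xyz": [0,0,40],"roll": 0,"grip": 80},
    {"xyz": [0,0,40],"roll": 0,"grip": 80},
    {"xyz": [0,0,35],"roll": 0,"grip": 70},
  ],
)

```text
time_s: 7.78
position: [0.6046, -0.1558, 0.0433]
tcp_rot: [[0.001, 1.0, -0.0], [1.0, -0.001, 0.0], [0.0, -0.0, -1.0]]
force: [0.7, 0.1, -1.0]
opening: 0.776
grasp_force: 0.0
```

>>> move_arm(
  increments=[
    {"xyz": [0,0,20],"roll": 0,"grip": 60},
    {"xyz": [0,0,8],"roll": 0,"grip": 60},
    {"xyz": [0,0,0],"roll": 0,"grip": 60},
    {"xyz": [0,0,0],"roll": 0,"grip": 50},
  ],
)

```text
time_s: 8.12
position: [0.6059, -0.1558, 0.0178]
tcp_rot: [[-0.0, 1.0, 0.001], [1.0, 0.0, -0.001], [-0.001, 0.001, -1.0]]
force: [-0.2, -0.6, 0.4]
opening: 0.584
grasp_force: 0.0
```

>>> move_arm(
  increments=[
    {"xyz": [-3,0,2],"roll": 0,"grip": 50},
    {"xyz": [0,0,0],"roll": 0,"grip": 0},
    {"xyz": [0,0,0],"roll": 0,"grip": 0},
    {"xyz": [0,0,0],"roll": 0,"grip": 0},
    {"xyz": [0,0,0],"roll": 0,"grip": 0},
  ],
)

```text
time_s: 8.53
position: [0.6058, -0.159, 0.0162]
tcp_rot: [[0.0, 1.0, 0.002], [1.0, -0.0, -0.001], [-0.001, 0.002, -1.0]]
force: [-0.3, 0.2, 5.6]
opening: 0.358
grasp_force: 30.0
```

>>> move_arm(
  increments=[
    {"xyz": [0,0,0],"roll": 0,"grip": 0},
    {"xyz": [0,0,0],"roll": 0,"grip": 0},
  ],
)

```text
time_s: 8.7
position: [0.6058, -0.159, 0.0162]
tcp_rot: [[-0.0, 1.0, 0.002], [1.0, 0.0, -0.001], [-0.001, 0.002, -1.0]]
force: [-0.5, -0.1, 6.6]
opening: 0.361
grasp_force: 30.0
```

>>> move_arm(
  increments=[
    {"xyz": [0,0,-15],"roll": 0,"grip": 0},
    {"xyz": [0,0,-35],"roll": 0,"grip": 0},
    {"xyz": [25,-5,-35],"roll": 0,"grip": 0},
    {"xyz": [38,-9,-30],"roll": 0,"grip": 0},
    {"xyz": [38,-9,-30],"roll": 0,"grip": 0},
  ],
)

```text
time_s: 9.12
position: [0.5848, -0.0701, 0.1506]
tcp_rot: [[0.002, 1.0, 0.001], [1.0, -0.002, 0.0], [0.0, 0.001, -1.0]]
force: [1.0, 0.7, -1.8]
opening: 0.36
grasp_force: 30.0
```

>>> move_arm(
  increments=[
    {"xyz": [38,-9,-30],"roll": 0,"grip": 0},
    {"xyz": [38,-9,-15],"roll": 0,"grip": 0},
    {"xyz": [38,-9,0],"roll": 0,"grip": 0},
    {"xyz": [26,-7,0],"roll": 0,"grip": 0},
    {"xyz": [0,0,10],"roll": 0,"grip": 0},
  ],
)

```text
time_s: 9.53
position: [0.5507, 0.0689, 0.1813]
tcp_rot: [[-0.005, 1.0, 0.001], [1.0, 0.005, 0.002], [0.002, 0.001, -1.0]]
force: [0.1, -0.6, -1.4]
opening: 0.361
grasp_force: 30.0
```

>>> move_arm(
  increments=[
    {"xyz": [0,0,15],"roll": 0,"grip": 0},
    {"xyz": [0,0,5],"roll": 0,"grip": 0},
    {"xyz": [0,0,0],"roll": 0,"grip": 0},
    {"xyz": [0,0,0],"roll": 0,"grip": 0},
  ],
)

```text
time_s: 9.87
position: [0.5523, 0.0632, 0.1591]
tcp_rot: [[0.001, 1.0, -0.001], [1.0, -0.001, 0.0], [0.0, -0.001, -1.0]]
force: [-1.3, -0.1, -2.1]
opening: 0.355
grasp_force: 30.0
```

>>> move_arm(
  increments=[
    {"xyz": [18,-3,0],"roll": 0,"grip": 0},
    {"xyz": [0,0,5],"roll": 0,"grip": 0},
    {"xyz": [0,0,4],"roll": 0,"grip": 0},
    {"xyz": [0,0,1],"roll": 0,"grip": 0},
    {"xyz": [0,0,0],"roll": 0,"grip": 0},
  ],
)

```text
time_s: 10.28
position: [0.5494, 0.081, 0.1492]
tcp_rot: [[0.001, 1.0, -0.001], [1.0, -0.001, -0.0], [-0.0, -0.001, -1.0]]
force: [0.2, 0.9, -1.7]
opening: 0.358
grasp_force: 30.0
```

```bash
python3 - <<'E'
from m import *
for n in ("scene","side"):
    p,d,s=cap(n); T,K=T_wc(n); C=cloud(d,T,K); save(p,n+"3.png")
    print(s["position"],s["force"])
    for c in [(.55,.302),(.55,.082)]:
        P,m=sel(C,d,c,.055,.105,.140); print("pan",np.median(P[:,2]).round(4),len(P))
    # slug underside: lowest metallic point in front of the pan
    P,m=sel(C,d,(.549,.082),.022,.138,.2); print(np.percentile(P[:,2],[1,5,20]).round(4),len(P))
a=cv2.imread("pics/side3.png")[130:210,270:370]; cv2.imwrite("pics/s3.png",cv2.resize(a,(750,600),interpolation=0))
E
```

```text
[0.54937894 0.08102867 0.1492484 ] [ 0.17218057  0.89732887 -1.67857882]
pan 0.1127 576
pan 0.1327 617
[0.1391 0.1405 0.1523] 203
[0.54953889 0.0810936  0.14948584] [-0.29445066 -0.8170388  -1.83331311]
pan 0.111 122
pan 0.1314 261
[0.1387 0.1395 0.149 ] 134
```

View pics/s3.png

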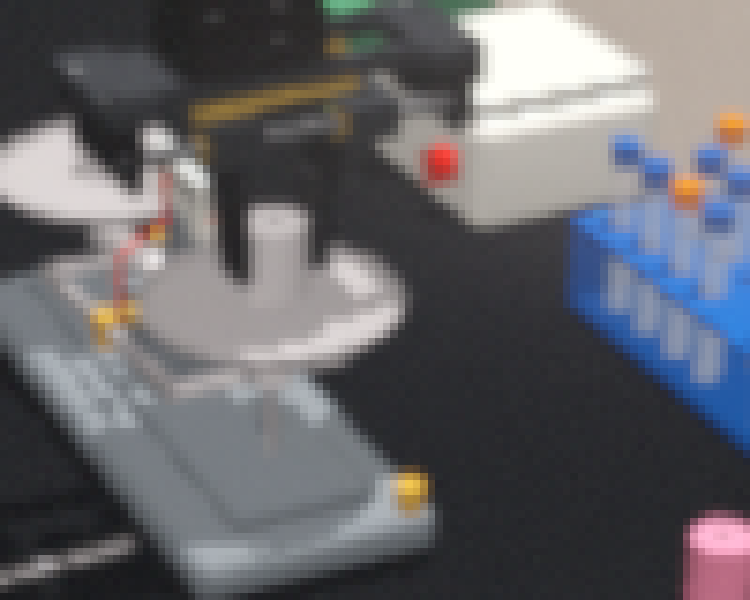

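The side picture shows slug B held just over the raised right pan (275,260 in the crop), fingers clear of the rim. Lower to contact and let go.

>>> move_arm(
  increments=[
    {"xyz": [0,0,1],"roll": 0,"grip": 0},
    {"xyz": [0,0,0.7],"roll": 0,"grip": 0},
    {"xyz": [0,0,0.5],"roll": 0,"grip": 0},
    {"xyz": [0,0,0],"roll": 0,"grip": 0},
    {"xyz": [0,0,0],"roll": 0,"grip": 0},
  ],
)

```text
time_s: 10.8
position: [0.5494, 0.0817, 0.1474]
tcp_rot: [[0.0, 1.0, -0.0], [1.0, -0.0, -0.0], [-0.0, -0.0, -1.0]]
force: [0.3, 0.3, -2.0]
opening: 0.362
grasp_force: 30.0
```

>>> move_arm(
  increments=[
    {"xyz": [0,0,0.5],"roll": 0,"grip": 0},
    {"xyz": [0,0,0],"roll": 0,"grip": 0},
    {"xyz": [0,0,0],"roll": 0,"grip": 0},
  ],
)

```text
time_s: 11.05
position: [0.5494, 0.0818, 0.1469]
tcp_rot: [[-0.0, 1.0, -0.0], [1.0, 0.0, -0.0], [-0.0, -0.0, -1.0]]
force: [-0.3, 0.7, -0.5]
opening: 0.362
grasp_force: 30.0
```

```bash
python3 - <<'E'
from m import *
p,d,s=cap("scene"); T,K=T_wc("scene"); C=cloud(d,T,K)
print(s["position"],s["force"])
for c in [(.55,.302),(.55,.082)]:
        P,m=sel(C,d,c,.055,.105,.140); print("pan",np.median(P[:,2]).round(4),len(P))
E
```

```text
[0.54940521 0.08178721 0.14693299] [-0.26795807  0.69519709 -0.47598386]
pan 0.1127 578
pan 0.1327 611
```

>>> move_arm(
  increments=[
    {"xyz": [0,0,0.3],"roll": 0,"grip": 0},
    {"xyz": [0,0,0],"roll": 0,"grip": 40},
    {"xyz": [0,0,0],"roll": 0,"grip": 80},
    {"xyz": [0,0,0],"roll": 0,"grip": 80},
    {"xyz": [0,0,0],"roll": 0,"grip": 80},
  ],
)

```text
time_s: 11.52
position: [0.5496, 0.0817, 0.1468]
tcp_rot: [[-0.0, 1.0, 0.001], [1.0, 0.0, -0.0], [-0.0, 0.001, -1.0]]
force: [-0.2, -0.5, 0.1]
opening: 0.547
grasp_force: 0.0
```

>>> move_arm(
  increments=[
    {"xyz": [0,0,0],"roll": 0,"grip": 80},
    {"xyz": [0,0,0],"roll": 0,"grip": 80},
    {"xyz": [0,0,-8],"roll": 0,"grip": 80},
    {"xyz": [0,0,-20],"roll": 0,"grip": 80},
    {"xyz": [0,0,-30],"roll": 0,"grip": 80},
  ],
)

```text
time_s: 11.93
position: [0.5474, 0.0818, 0.2034]
tcp_rot: [[0.0, 1.0, -0.006], [1.0, -0.0, 0.0], [0.0, -0.006, -1.0]]
force: [0.7, 0.4, 0.0]
opening: 0.792
grasp_force: 0.0
```

>>> move_arm(
  increments=[
    {"xyz": [0,0,0],"roll": 0,"grip": 80},
    {"xyz": [0,0,0],"roll": 0,"grip": 80},
    {"xyz": [0,0,0],"roll": 0,"grip": 80},
    {"xyz": [0,0,0],"roll": 0,"grip": 80},
    {"xyz": [0,0,0],"roll": 0,"grip": 80},
  ],
)

```text
time_s: 12.35
position: [0.5485, 0.0818, 0.2036]
tcp_rot: [[0.0, 1.0, -0.003], [1.0, -0.0, 0.0], [0.0, -0.003, -1.0]]
force: [-0.6, -0.5, -0.6]
opening: 0.806
grasp_force: 0.0
```

>>> move_arm(
  increments=[
    {"xyz": [0,0,0],"roll": 0,"grip": 80},
    {"xyz": [0,0,0],"roll": 0,"grip": 80},
    {"xyz": [0,0,0],"roll": 0,"grip": 80},
    {"xyz": [0,0,0],"roll": 0,"grip": 80},
    {"xyz": [0,0,0],"roll": 0,"grip": 80},
  ],
)

```text
time_s: 12.77
position: [0.5494, 0.0817, 0.2045]
tcp_rot: [[0.0, 1.0, -0.0], [1.0, -0.0, 0.0], [0.0, -0.0, -1.0]]
force: [0.0, -0.6, 0.3]
opening: 0.796
grasp_force: 0.0
```

```bash
python3 - <<'E'
from m import *
for n in ("scene","side"):
    p,d,s=cap(n); T,K=T_wc(n); C=cloud(d,T,K); save(p,n+"4.png")
    print(s["time_s"],s["position"],s["force"])
    for c in [(.55,.302),(.55,.082)]:
        P,m=sel(C,d,c,.055,.105,.140); print("pan",np.median(P[:,2]).round(4),len(P))
        P,m=sel(C,d,c,.03,.144,.2); P=P[P[:,2]<.185]; print("slug top",hull(P),np.percentile(P[:,2],95))
a=cv2.imread("pics/scene4.png")[120:220,320:460]; cv2.imwrite("pics/s4.png",cv2.resize(a,(700,500),interpolation=0))
E
```

```text
12.7667 [0.54939664 0.08173068 0.20449888] [ 0.01668762 -0.62949682  0.32969132]
pan 0.1322 509
slug top (array([551.5, 302.5]), 18.9) 0.1729485499645154
pan 0.1126 737
slug top (array([550. ,  80.4]), 17.6) 0.15388970706720395
12.8167 [0.54943381 0.0817482  0.2045905 ] [-0.84203832 -0.57150938 -0.75305393]
pan 0.1306 159
slug top (array([544.3, 299.4]), 17.5) 0.1711320030355784
pan 0.111 319
slug top (array([546.1,  78.8]), 16.8) 0.15224513674173593
```

View pics/s4.png

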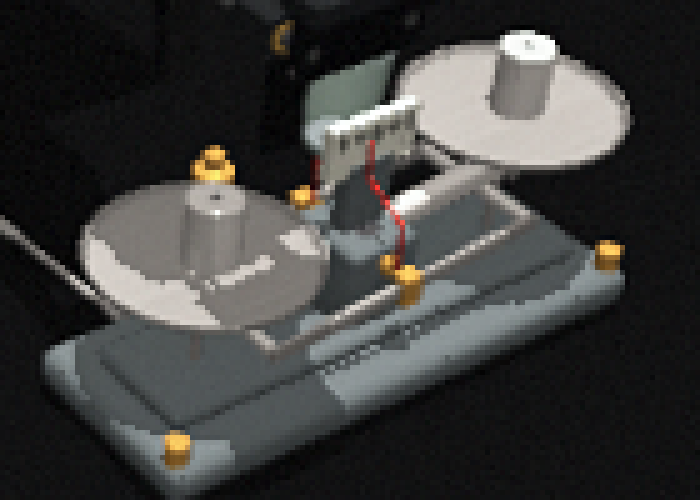

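The picture shows the right pan down with slug B (210,235 crop) and the left pan up with slug A (525,75): the beam dropped right, so B is the heavier. Take B off, rising slightly while the fingers close so as not to press the pan.

>>> move_arm(
  increments=[
    {"xyz": [0,0,25],"roll": 0,"grip": 70},
    {"xyz": [0,0,25],"roll": 0,"grip": 60},
    {"xyz": [0,0,20],"roll": 0,"grip": 55},
    {"xyz": [0,0,6],"roll": 0,"grip": 50},
    {"xyz": [0,0,2],"roll": 0,"grip": 45},
  ],
)

```text
time_s: 13.28
position: [0.5484, 0.0818, 0.1253]
tcp_rot: [[0.0, 1.0, -0.003], [1.0, -0.0, 0.0], [0.0, -0.003, -1.0]]
force: [-0.1, -0.5, 0.7]
opening: 0.515
grasp_force: 0.0
```

>>> move_arm(
  increments=[
    {"xyz": [0,0,0],"roll": 0,"grip": 42},
    {"xyz": [0,0,0],"roll": 0,"grip": 40},
    {"xyz": [0,0,0],"roll": 0,"grip": 40},
  ],
)

```text
time_s: 13.53
position: [0.5505, 0.0817, 0.128]
tcp_rot: [[-0.0, 1.0, 0.003], [1.0, 0.0, -0.0], [-0.0, 0.003, -1.0]]
force: [0.1, -0.3, -0.6]
opening: 0.413
grasp_force: 0.0
```

>>> move_arm(
  increments=[
    {"xyz": [0,0,-0.3],"roll": 0,"grip": 0},
    {"xyz": [0,0,-0.7],"roll": 0,"grip": 0},
    {"xyz": [0,0,-0.7],"roll": 0,"grip": 0},
    {"xyz": [0,0,-0.5],"roll": 0,"grip": 0},
  ],
)

```text
time_s: 13.87
position: [0.5497, 0.0817, 0.1293]
tcp_rot: [[-0.0, 1.0, 0.001], [1.0, 0.0, -0.0], [-0.0, 0.001, -1.0]]
force: [-0.4, -0.6, -0.8]
opening: 0.357
grasp_force: 30.0
```

```bash
python3 - <<'E'
from m import *
p,d,s=cap("scene"); T,K=T_wc("scene"); C=cloud(d,T,K)
print(s["position"],s["force"],s["opening"],s["grasp_force"])
for c in [(.55,.302),(.55,.082)]:
        P,m=sel(C,d,c,.055,.105,.140); print("pan",np.median(P[:,2]).round(4),len(P))
E
```

```text
[0.54972055 0.08169924 0.12932468] [-0.36879616 -0.61500546 -0.75237165] 0.35697978606470704 29.994582985527813
pan 0.1314 510
pan 0.1137 691
```

>>> move_arm(
  increments=[
    {"xyz": [0,0,-2],"roll": 0,"grip": 0},
    {"xyz": [0,0,-3],"roll": 0,"grip": 0},
    {"xyz": [0,0,-3],"roll": 0,"grip": 0},
    {"xyz": [0,0,-3],"roll": 0,"grip": 0},
    {"xyz": [0,0,-3],"roll": 0,"grip": 0},
  ],
)

```text
time_s: 14.33
position: [0.5494, 0.0818, 0.1432]
tcp_rot: [[-0.0, 1.0, -0.0], [1.0, 0.0, 0.0], [0.0, -0.0, -1.0]]
force: [-0.1, 0.1, -0.8]
opening: 0.359
grasp_force: 30.0
```

>>> move_arm(
  increments=[
    {"xyz": [0,0,-2.5],"roll": 0,"grip": 0},
    {"xyz": [0,0,-2.5],"roll": 0,"grip": 0},
    {"xyz": [0,0,-3],"roll": 0,"grip": 0},
    {"xyz": [0,0,-15],"roll": 0,"grip": 0},
    {"xyz": [0,0,-35],"roll": 0,"grip": 0},
  ],
)

```text
time_s: 14.75
position: [0.5458, 0.0818, 0.1974]
tcp_rot: [[0.0, 1.0, -0.011], [1.0, -0.0, 0.001], [0.001, -0.011, -1.0]]
force: [-0.1, 0.4, -1.3]
opening: 0.358
grasp_force: 30.0
```

>>> move_arm(
  increments=[
    {"xyz": [-30,-5,-15],"roll": 0,"grip": 0},
    {"xyz": [-39,-5,-10],"roll": 0,"grip": 0},
    {"xyz": [-39,-5,0],"roll": 0,"grip": 0},
    {"xyz": [-39,0,0],"roll": 0,"grip": 0},
    {"xyz": [-39,0,0],"roll": 0,"grip": 0},
  ],
)

```text
time_s: 15.17
position: [0.5338, -0.1056, 0.2264]
tcp_rot: [[-0.001, 1.0, 0.0], [1.0, 0.001, -0.0], [-0.0, 0.0, -1.0]]
force: [-0.0, 0.2, -2.2]
opening: 0.357
grasp_force: 30.0
```

>>> move_arm(
  increments=[
    {"xyz": [-39,0,0],"roll": 0,"grip": 0},
    {"xyz": [0,0,0],"roll": 0,"grip": 0},
    {"xyz": [0,0,0],"roll": 0,"grip": 0},
    {"xyz": [0,0,0],"roll": 0,"grip": 0},
  ],
)

```text
time_s: 15.5
position: [0.5338, -0.143, 0.2256]
tcp_rot: [[0.001, 1.0, -0.001], [1.0, -0.001, 0.001], [0.001, -0.001, -1.0]]
force: [-0.7, -0.2, -1.6]
opening: 0.362
grasp_force: 30.0
```

```bash
python3 - <<'E'
from m import *
p,d,s=cap("wrist"); T,K=T_wc("wrist",s); C=cloud(d,T,K); save(p,"w5.png"); np.savez("w5",p=p,d=d,T=T)
print(s["time_s"],s["position"],s["tcp_rot"].round(3).tolist(),s["force"],s["opening"])
P,m=sel(C,d,(.488,-.296),.03,.085,.11); print("post",len(P),hull(P) if len(P) else 0)
p,d,s=cap("scene"); T,K=T_wc("scene"); C=cloud(d,T,K)
for c in [(.55,.302),(.55,.082)]:
        P,m=sel(C,d,c,.055,.105,.140); print("pan",np.median(P[:,2]).round(4),len(P))
P,m=sel(C,d,(.55,.302),.03,.144,.2); print("slug top",hull(P),np.percentile(P[:,2],95))
E
```

```text
15.5 [ 0.53383258 -0.14297408  0.22557171] [[0.001, 1.0, -0.001], [1.0, -0.001, 0.001], [0.001, -0.001, -1.0]] [-0.65178322 -0.19870614 -1.63564594] 0.36184614767739226
post 91 (array([ 487.6, -295.5]), 7.6)
pan 0.1128 573
pan 0.1328 808
slug top (array([551.9, 304.7]), 18.3) 0.15364566564157933
```

View pics/w5.png

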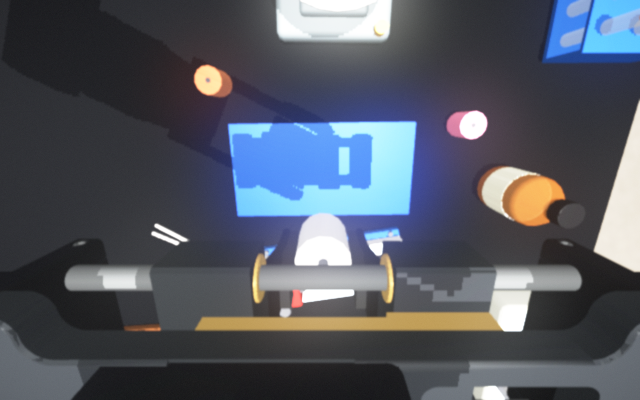

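```bash
python3 - <<'E'
from m import *
from scipy.optimize import minimize
for n in ("scene","side"):
    f=np.load(n+"0.npz"); T,K=T_wc(n); d=f["d"]; C=cloud(d,T,K); p=f["p"].astype(int)
    white=(p.min(-1)>90)&(p.max(-1)-p.min(-1)<60)
    a=np.radians(9.3)
    for it in range(3):
        u=np.array([np.cos(a),np.sin(a)]); w=np.array([-u[1],u[0]])
        q=C[...,:2]-[.553,-.287]; X=q@u; Y=q@w
        m=(d>0)&(abs(X)<.125)&(abs(Y)<.055)&(C[...,2]>.025)&(C[...,2]<.035)&white
        R=cv2.minAreaRect((C[m][:,:2]*1000).astype(np.float32)); 
        cen=np.array(R[0])/1000; 
        ang=R[2]; ang=ang if ang<45 else ang-90; a=np.radians(ang)
    # robust: edges along w by quantile per X
    print(n,"deck",np.round(R[0],1),np.round(R[1],1),round(R[2],2),m.sum(), np.median(C[m][:,2]).round(4))
    m=(d>0)&(C[...,2]>.053)&(C[...,2]<.066)&(abs(X-.045)<.05)&(abs(Y)<.04)
    P=C[m]; q=P[:,:2]-cen; print("V X range",np.percentile(q@u,[0,2,50,98,100]).round(4),"Y",np.percentile(q@w,[0,2,98,100]).round(4))
    x=q@u;y=q@w; 
    for b in np.arange(-.028,.03,.004):
        s=(y>=b)&(y<b+.004)
        if s.sum(): print(round(b*1e3),s.sum(),(x[s].min()*1e3).round(1),(x[s].max()*1e3).round(1),end=' | ')
    pc=np.array({"scene":(488.7,-295.3),"side":(485.4,-296)}[n])/1000-cen; print("\npost",(pc@u).round(4),(pc@w).round(4))
E
```

```text
scene deck [ 548.6 -285.5] [213.5  77.2] 9.42 1322 0.0311
V X range [0.0375 0.0418 0.0668 0.0817 0.0834] Y [-0.0227 -0.0221  0.0216  0.024 ]
-24 23 44.2 79.9 | -20 30 39.5 82.6 | -16 28 40.9 81.5 | -12 28 43.3 82.5 | -8 26 46.5 83.4 | -4 17 52.1 80.8 | 0 12 52.5 80.8 | 4 15 49.9 80.7 | 8 24 44.1 81.0 | 12 24 42.0 82.1 | 16 23 37.5 81.3 | 20 14 41.8 80.3 | 
post -0.0607 0.0002
side deck [ 546.9 -286. ] [212.6  80.5] 9.64 750 0.0296
V X range [0.0357 0.04   0.0614 0.0796 0.0812] Y [-0.0241 -0.023   0.0211  0.0223]
-28 1 70.3 70.3 | -24 14 39.6 75.9 | -20 13 39.8 79.5 | -16 11 43.7 79.7 | -12 7 46.5 75.7 | -8 11 51.0 80.0 | -4 7 52.5 78.0 | 0 8 49.0 73.6 | 4 8 49.5 73.6 | 8 12 43.5 73.7 | 12 12 35.7 81.2 | 16 7 42.6 75.6 | 20 5 45.7 79.3 | 
post -0.0623 0.0005
```

The wrist picture shows slug B upright in the fingers (323,245), mat empty; slug A still stands on the left pan. Holder fit: origin (0.5477,-0.2858), heading 9.5°, seat about 33 mm along x.

>>> move_arm(
  increments=[
    {"xyz": [-35,7,0],"roll": 0,"grip": 0},
    {"xyz": [-35,7,0],"roll": 0,"grip": 0},
    {"xyz": [-35,7,0],"roll": 0,"grip": 0},
    {"xyz": [-35,6,0],"roll": 0,"grip": 0},
    {"xyz": [0,0,10],"roll": 0.12,"grip": 0},
  ],
)

```text
time_s: 16.02
position: [0.5649, -0.29, 0.218]
tcp_rot: [[0.123, 0.992, 0.007], [0.992, -0.122, -0.009], [-0.008, 0.008, -1.0]]
force: [0.9, -0.9, -0.5]
opening: 0.361
grasp_force: 30.0
```

>>> move_arm(
  increments=[
    {"xyz": [0,0,10],"roll": 0.12,"grip": 0},
    {"xyz": [0,0,10],"roll": 0.12,"grip": 0},
    {"xyz": [0,0,10],"roll": 0.12,"grip": 0},
    {"xyz": [0,0,10],"roll": 0.12,"grip": 0},
    {"xyz": [0,0,10],"roll": 0.12,"grip": 0},
  ],
)

```text
time_s: 16.43
position: [0.5618, -0.2812, 0.1653]
tcp_rot: [[0.662, 0.75, -0.001], [0.75, -0.662, 0.001], [0.0, -0.001, -1.0]]
force: [-1.2, -0.1, -2.3]
opening: 0.361
grasp_force: 30.0
```

>>> move_arm(
  increments=[
    {"xyz": [0,0,10],"roll": 0.12,"grip": 0},
    {"xyz": [0,0,10],"roll": 0.12,"grip": 0},
    {"xyz": [0,0,10],"roll": 0.12,"grip": 0},
    {"xyz": [0,0,10],"roll": 0.12,"grip": 0},
    {"xyz": [0,0,10],"roll": 0.12,"grip": 0},
  ],
)

```text
time_s: 16.85
position: [0.5619, -0.2811, 0.1154]
tcp_rot: [[0.969, 0.245, -0.0], [0.245, -0.969, 0.0], [-0.0, -0.001, -1.0]]
force: [-0.3, 0.4, -1.6]
opening: 0.361
grasp_force: 30.0
```

>>> move_arm(
  increments=[
    {"xyz": [0,0,0],"roll": 0.085,"grip": 0},
    {"xyz": [0,0,0],"roll": 0,"grip": 0},
    {"xyz": [0,0,0],"roll": 0,"grip": 0},
    {"xyz": [0,0,0],"roll": 0,"grip": 0},
  ],
)

```text
time_s: 17.18
position: [0.562, -0.2824, 0.1162]
tcp_rot: [[0.986, 0.168, 0.001], [0.168, -0.986, -0.0], [0.0, 0.0, -1.0]]
force: [0.8, -0.3, -1.1]
opening: 0.359
grasp_force: 30.0
```

```bash
python3 - <<'E'
from m import *
p,d,s=cap("wrist"); T,K=T_wc("wrist",s); C=cloud(d,T,K); save(p,"w6.png"); np.savez("w6",p=p,d=d,T=T)
R=s["tcp_rot"]; print(s["time_s"],s["position"],R.round(3).tolist(),s["force"],np.degrees(np.arctan2(R[1,0],R[0,0])))
o=np.array([.5477,-.2858]); a=np.radians(9.5); u=np.array([np.cos(a),np.sin(a)]); w=np.array([-u[1],u[0]])
print("TCP in holder",(s["position"][:2]-o)@u,(s["position"][:2]-o)@w)
q=C[...,:2]-o; X=q@u; Y=q@w
m=(d>0)&(C[...,2]>.052)&(C[...,2]<.066)&(X>.02)&(X<.09)&(abs(Y)<.03); x=X[m]*1e3;y=Y[m]*1e3
for b in np.arange(-28,30,4):
    k=(y>=b)&(y<b+4)
    if k.sum(): print(b,k.sum(),np.percentile(x[k],[2,98]).round(1),end=' | ')
m=(d>0)&(C[...,2]>.026)&(C[...,2]<.034)&(X>.08)&(X<.12)&(abs(Y)<.05); x=X[m]*1e3;y=Y[m]*1e3
print("\ndeck end: x",np.percentile(x,[50,99]),"y",np.percentile(y,[1,99]))
E
```

```text
17.1833 [ 0.56200515 -0.28242305  0.11624901] [[0.986, 0.168, 0.001], [0.168, -0.986, -0.0], [0.0, 0.0, -1.0]] [ 0.752059   -0.27397229 -1.06207029] 9.693036978762628
TCP in holder 0.014666324661790766 0.0009696017922135449
-24 71 [42.6 80.2] | -20 210 [40.3 80.8] | -16 224 [41.  80.9] | -12 224 [45.1 80.5] | -8 204 [48.8 80.8] | -4 150 [52.1 80.9] | 0 151 [53.7 80.9] | 4 198 [49.9 80.8] | 8 223 [45.8 80.8] | 12 224 [42.5 80.8] | 16 222 [40.  81.1] | 20 115 [42.9 80.6] | 24 2 [44.7 45.2] | 
deck end: x [ 93.32953354 105.36957564] y [-36.78284235  37.55892668]
```

View pics/w6.png

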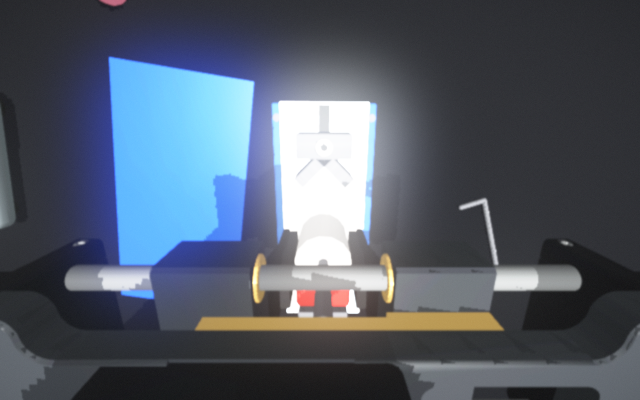

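The picture shows the slug in the fingers between the red jaw (323,298) and the V stop (323,165); centred on the holder line. Seat at about 34.7 mm from origin. Lower it to the deck.

>>> move_arm(
  increments=[
    {"xyz": [0,0.7,20],"roll": 0,"grip": 0},
    {"xyz": [0,0,25],"roll": 0,"grip": 0},
    {"xyz": [0,0,15],"roll": 0,"grip": 0},
    {"xyz": [0,0,5],"roll": 0,"grip": 0},
    {"xyz": [0,0,0],"roll": 0,"grip": 0},
  ],
)

```text
time_s: 17.65
position: [0.5608, -0.2833, 0.0497]
tcp_rot: [[0.986, 0.166, -0.002], [0.166, -0.986, 0.002], [-0.002, -0.002, -1.0]]
force: [0.4, 1.1, -1.6]
opening: 0.357
grasp_force: 30.0
```

>>> move_arm(
  increments=[
    {"xyz": [0,0,1],"roll": 0,"grip": 0},
    {"xyz": [0,0,0],"roll": 0,"grip": 0},
    {"xyz": [0,0,0],"roll": 0,"grip": 0},
  ],
)

```text
time_s: 17.9
position: [0.5624, -0.2845, 0.0512]
tcp_rot: [[0.986, 0.165, 0.002], [0.165, -0.986, -0.002], [0.002, 0.002, -1.0]]
force: [0.6, -0.1, -0.9]
opening: 0.359
grasp_force: 30.0
```

>>> move_arm(
  increments=[
    {"xyz": [0,0,2],"roll": 0,"grip": 0},
    {"xyz": [0,0,1],"roll": 0,"grip": 0},
    {"xyz": [0,0,0],"roll": 0,"grip": 0},
    {"xyz": [0,0,0],"roll": 0,"grip": 0},
  ],
)

```text
time_s: 18.23
position: [0.5615, -0.284, 0.047]
tcp_rot: [[0.986, 0.165, 0.0], [0.165, -0.986, -0.0], [0.0, 0.0, -1.0]]
force: [-0.6, 0.2, -1.0]
opening: 0.36
grasp_force: 30.0
```

>>> move_arm(
  increments=[
    {"xyz": [0,0,0.7],"roll": 0,"grip": 0},
    {"xyz": [0,0,0],"roll": 0,"grip": 0},
  ],
)

```text
time_s: 18.4
position: [0.5616, -0.2839, 0.0469]
tcp_rot: [[0.986, 0.165, 0.0], [0.165, -0.986, -0.0], [0.0, 0.0, -1.0]]
force: [-0.9, 1.2, 3.3]
opening: 0.36
grasp_force: 30.0
```

>>> move_arm(
  increments=[
    {"xyz": [0,0,0.5],"roll": 0,"grip": 0},
    {"xyz": [0,0,0],"roll": 0,"grip": 0},
  ],
)

```text
time_s: 18.57
position: [0.5616, -0.2839, 0.0469]
tcp_rot: [[0.986, 0.165, 0.0], [0.165, -0.986, -0.0], [0.0, 0.0, -1.0]]
force: [-2.0, 0.9, 7.9]
opening: 0.362
grasp_force: 30.0
```

>>> move_arm(
  increments=[
    {"xyz": [0,0,-0.8],"roll": 0,"grip": 0},
    {"xyz": [0,0,0],"roll": 0,"grip": 40},
    {"xyz": [0,0,0],"roll": 0,"grip": 70},
    {"xyz": [0,0,0],"roll": 0,"grip": 70},
    {"xyz": [0,0,0],"roll": 0,"grip": 70},
  ],
)

```text
time_s: 18.98
position: [0.5616, -0.284, 0.0462]
tcp_rot: [[0.986, 0.165, -0.0], [0.165, -0.986, 0.0], [-0.0, -0.0, -1.0]]
force: [-0.3, 0.9, 0.3]
opening: 0.548
grasp_force: 0.0
```

>>> move_arm(
  increments=[
    {"xyz": [0,0,-10],"roll": 0,"grip": 70},
    {"xyz": [0,0,-30],"roll": 0,"grip": 70},
    {"xyz": [0,0,-30],"roll": 0,"grip": 70},
    {"xyz": [-25,0,0],"roll": 0,"grip": 70},
    {"xyz": [-30,0,0],"roll": 0,"grip": 70},
  ],
)

```text
time_s: 19.4
position: [0.5103, -0.2946, 0.1197]
tcp_rot: [[0.986, 0.168, 0.007], [0.168, -0.986, -0.006], [0.006, 0.007, -1.0]]
force: [-0.2, -1.0, -1.0]
opening: 0.698
grasp_force: 0.0
```

>>> move_arm(
  increments=[
    {"xyz": [-20,0,0],"roll": 0,"grip": 70},
    {"xyz": [0,0,0],"roll": 0,"grip": 70},
    {"xyz": [0,0,0],"roll": 0,"grip": 70},
  ],
)

```text
time_s: 19.65
position: [0.4871, -0.2967, 0.1172]
tcp_rot: [[0.987, 0.163, 0.001], [0.163, -0.987, -0.0], [0.001, 0.0, -1.0]]
force: [0.5, -0.4, -0.4]
opening: 0.701
grasp_force: 0.0
```

```bash
python3 - <<'E'
from m import *
p,d,s=cap("wrist"); T,K=T_wc("wrist",s); C=cloud(d,T,K); save(p,"w7.png")
R=s["tcp_rot"]; print(s["time_s"],s["position"],s["force"],s["opening"])
o=np.array([.5477,-.2858]); a=np.radians(9.5); u=np.array([np.cos(a),np.sin(a)]); w=np.array([-u[1],u[0]])
H=lambda c:(((c-o)@u*1e3).round(1),((c-o)@w*1e3).round(1))
print("TCP in holder",H(s["position"][:2]))
P,m=sel(C,d,(.5616,-.284),.03,.066,.08); c,r=hull(P); print("slug",H(c/1e3),r,P[:,2].max())
P,m=sel(C,d,(.487,-.2956),.03,.09,.105); print("post w",len(P)); 
if len(P): c,r=hull(P); print(H(c/1e3),r)
p,d,s=cap("scene"); T,K=T_wc("scene"); C=cloud(d,T,K)
P,m=sel(C,d,(.5616,-.284),.03,.066,.08); c,r=hull(P); print("slug scene",H(c/1e3),r,P[:,2].max())
E
```

```text
19.65 [ 0.48714366 -0.29671282  0.11724446] [ 0.54428079 -0.38065492 -0.40285086] 0.7013789060008575
TCP in holder (np.float64(-61.5), np.float64(-0.8))
slug (np.float64(14.9), np.float64(-0.4)) 15.8 0.07207971307026001
post w 409
(np.float64(-60.9), np.float64(0.8)) 7.9
slug scene (np.float64(15.3), np.float64(-1.5)) 16.3 0.07404137247503095
```

View pics/w7.png

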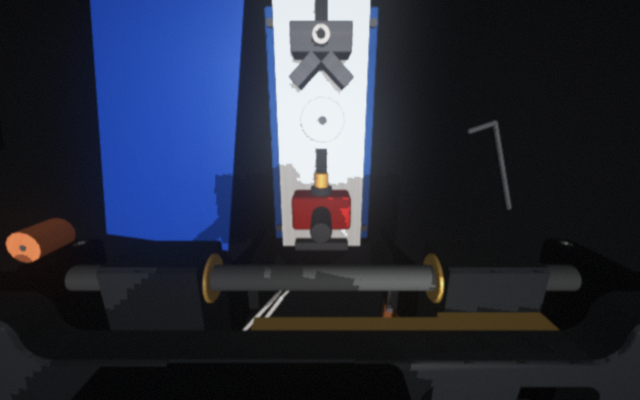

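The picture shows slug B standing at (322,119) on the centre line, the V above (321,65), the jaw post at (320,230). Now take the post.

>>> move_arm(
  increments=[
    {"xyz": [0,-1.2,20],"roll": 0,"grip": 60},
    {"xyz": [0,0,20],"roll": 0,"grip": 50},
    {"xyz": [0,0,8],"roll": 0,"grip": 40},
    {"xyz": [0,0,0],"roll": 0,"grip": 30},
    {"xyz": [0,0,0],"roll": 0,"grip": 25},
  ],
)

```text
time_s: 20.17
position: [0.488, -0.295, 0.0682]
tcp_rot: [[0.986, 0.166, -0.0], [0.166, -0.986, 0.0], [-0.0, -0.0, -1.0]]
force: [-0.1, -0.1, 0.4]
opening: 0.403
grasp_force: 0.0
```

>>> move_arm(
  increments=[
    {"xyz": [0,0,0],"roll": 0,"grip": 25},
    {"xyz": [0,0,0],"roll": 0,"grip": 0},
    {"xyz": [0,0,-0.5],"roll": 0,"grip": 0},
    {"xyz": [0,0,-0.5],"roll": 0,"grip": 0},
    {"xyz": [0,0,0],"roll": 0,"grip": 0},
  ],
)

```text
time_s: 20.58
position: [0.4878, -0.2952, 0.0698]
tcp_rot: [[0.986, 0.165, 0.001], [0.165, -0.986, -0.0], [0.001, 0.001, -1.0]]
force: [1.8, 1.5, -1.6]
opening: 0.175
grasp_force: 30.0
```

>>> move_arm(
  increments=[
    {"xyz": [0,0,0],"roll": 0,"grip": 0},
    {"xyz": [0,0,0],"roll": 0,"grip": 0},
  ],
)

```text
time_s: 20.75
position: [0.4879, -0.2952, 0.0698]
tcp_rot: [[0.986, 0.165, 0.001], [0.165, -0.986, -0.0], [0.001, 0.001, -1.0]]
force: [1.4, 1.3, 0.7]
opening: 0.172
grasp_force: 30.0
```

>>> move_arm(
  increments=[
    {"xyz": [4,0,0],"roll": 0,"grip": 0},
    {"xyz": [6,0,0],"roll": 0,"grip": 0},
    {"xyz": [6,0,0],"roll": 0,"grip": 0},
    {"xyz": [4,0,0],"roll": 0,"grip": 0},
    {"xyz": [2,0,0],"roll": 0,"grip": 0},
  ],
)

```text
time_s: 21.17
position: [0.5061, -0.2921, 0.0698]
tcp_rot: [[0.986, 0.167, -0.007], [0.167, -0.986, -0.0], [-0.007, -0.001, -1.0]]
force: [-8.3, -4.5, 5.6]
opening: 0.173
grasp_force: 30.0
```

>>> move_arm(
  increments=[
    {"xyz": [2,0,0],"roll": 0,"grip": 0},
    {"xyz": [2,0,0],"roll": 0,"grip": 0},
    {"xyz": [2,0,0],"roll": 0,"grip": 0},
    {"xyz": [2,0,0],"roll": 0,"grip": 0},
    {"xyz": [2,0,0],"roll": 0,"grip": 0},
  ],
)

```text
time_s: 21.58
position: [0.5154, -0.2906, 0.0698]
tcp_rot: [[0.986, 0.167, -0.007], [0.167, -0.986, -0.0], [-0.007, -0.001, -1.0]]
force: [-9.7, -3.8, 4.6]
opening: 0.174
grasp_force: 30.0
```

>>> move_arm(
  increments=[
    {"xyz": [2,0,0],"roll": 0,"grip": 0},
    {"xyz": [2,0,0],"roll": 0,"grip": 0},
    {"xyz": [2,0,0],"roll": 0,"grip": 0},
    {"xyz": [2,0,0],"roll": 0,"grip": 0},
    {"xyz": [0,0,0],"roll": 0,"grip": 0},
  ],
)

```text
time_s: 22.0
position: [0.5234, -0.2892, 0.0698]
tcp_rot: [[0.986, 0.167, -0.007], [0.167, -0.986, -0.0], [-0.007, -0.001, -1.0]]
force: [-8.7, -3.2, 4.6]
opening: 0.173
grasp_force: 30.0
```

```bash
cat > hs.py <<'E'
from m import *
o=np.array([.5477,-.2858]); a=np.radians(9.5); u=np.array([np.cos(a),np.sin(a)]); w=np.array([-u[1],u[0]])
H=lambda c:(((c-o)@u*1e3).round(1),((c-o)@w*1e3).round(1))
def rep():
    p,d,s=cap("wrist"); T,K=T_wc("wrist",s); C=cloud(d,T,K)
    print(s["time_s"],"TCP",H(s["position"][:2]),s["position"][2],"Fx",s["force"][:2]@u,s["force"],s["opening"])
    P,m=sel(C,d,o+.025*u,.04,.066,.08); Y=(P[:,:2]-o)@w; P=P[abs(Y)<.022]
    if len(P): c,r=hull(P); print("slug",H(c/1e3),r,len(P),P[:,2].max(),(((P[:,:2]-o)@u).max()*1e3-16).round(1))
    return p,d,C
E
python3 -c "
from hs import *
rep()"
```

```text
22.0 TCP (np.float64(-24.5), np.float64(0.6)) 0.06975287997454493 Fx -9.12388673798392 [-8.70952316 -3.23427564  4.58360489] 0.17274884136274288
slug (np.float64(11.3), np.float64(-0.2)) 27.5 2241 0.07988761194653898 22.7
```

>>> move_arm(
  increments=[
    {"xyz": [2,0,0],"roll": 0,"grip": 0},
    {"xyz": [2,0,0],"roll": 0,"grip": 0},
    {"xyz": [2,0,0],"roll": 0,"grip": 0},
    {"xyz": [1,0,0],"roll": 0,"grip": 0},
  ],
)

```text
time_s: 22.38
position: [0.53, -0.2881, 0.0697]
tcp_rot: [[0.986, 0.167, -0.008], [0.167, -0.986, -0.0], [-0.008, -0.001, -1.0]]
force: [-9.1, -2.7, 5.2]
opening: 0.176
grasp_force: 30.0
```

>>> move_arm(
  increments=[
    {"xyz": [0.5,0,0],"roll": 0,"grip": 0},
    {"xyz": [0.5,0,0],"roll": 0,"grip": 0},
  ],
)

```text
time_s: 22.55
position: [0.5308, -0.288, 0.0697]
tcp_rot: [[0.986, 0.167, -0.008], [0.167, -0.986, -0.0], [-0.008, -0.001, -1.0]]
force: [-8.7, -3.5, 4.9]
opening: 0.172
grasp_force: 30.0
```

>>> move_arm(
  increments=[
    {"xyz": [0.5,0,0],"roll": 0,"grip": 0},
    {"xyz": [0.5,0,0],"roll": 0,"grip": 0},
  ],
)

```text
time_s: 22.72
position: [0.5317, -0.2878, 0.0698]
tcp_rot: [[0.986, 0.167, -0.008], [0.167, -0.986, -0.0], [-0.008, -0.001, -1.0]]
force: [-9.2, -3.3, 5.2]
opening: 0.173
grasp_force: 30.0
```

>>> move_arm(
  increments=[
    {"xyz": [0.5,0,0],"roll": 0,"grip": 0},
    {"xyz": [0.5,0,0],"roll": 0,"grip": 0},
  ],
)

```text
time_s: 22.88
position: [0.5326, -0.2877, 0.0697]
tcp_rot: [[0.986, 0.167, -0.009], [0.167, -0.986, -0.0], [-0.008, -0.001, -1.0]]
force: [-10.0, -4.1, 5.8]
opening: 0.173
grasp_force: 30.0
```

```bash
python3 -c "
from hs import *
rep()"
```

```text
22.8833 TCP (np.float64(-15.3), np.float64(0.6)) 0.06974541515335503 Fx -10.523384582138 [-9.98439396 -4.09530678  5.80937351] 0.17273101405044705
slug (np.float64(16.2), np.float64(1.2)) 31.1 2689 0.07998351632488371 31.2
```

>>> move_arm(
  increments=[
    {"xyz": [0.5,0,0],"roll": 0,"grip": 0},
    {"xyz": [0.5,0,0],"roll": 0,"grip": 0},
  ],
)

```text
time_s: 23.1
position: [0.5332, -0.2876, 0.0697]
tcp_rot: [[0.986, 0.167, -0.009], [0.167, -0.986, -0.0], [-0.009, -0.001, -1.0]]
force: [-11.2, -4.1, 6.7]
opening: 0.171
grasp_force: 30.0
```

>>> move_arm(
  increments=[
    {"xyz": [0.5,0,0],"roll": 0,"grip": 0},
    {"xyz": [0.5,0,0],"roll": 0,"grip": 0},
  ],
)

```text
time_s: 23.27
position: [0.5339, -0.2875, 0.0697]
tcp_rot: [[0.986, 0.167, -0.01], [0.167, -0.986, -0.0], [-0.01, -0.001, -1.0]]
force: [-11.0, -4.4, 5.8]
opening: 0.177
grasp_force: 30.0
```

```bash
python3 -c "
from hs import *
rep()"
```

```text
23.2667 TCP (np.float64(-13.9), np.float64(0.6)) 0.06971985071369563 Fx -11.617167888554059 [-11.04274352  -4.39793691   5.7774706 ] 0.17665701920253188
slug (np.float64(16.6), np.float64(1.4)) 30.8 2666 0.07998161373070506 31.3
```

>>> move_arm(
  increments=[
    {"xyz": [0.6,0,0],"roll": 0,"grip": 0},
    {"xyz": [0.7,0,0],"roll": 0,"grip": 0},
    {"xyz": [0,0,0],"roll": 0,"grip": 0},
  ],
)

```text
time_s: 23.57
position: [0.5349, -0.2873, 0.0697]
tcp_rot: [[0.986, 0.167, -0.01], [0.167, -0.986, -0.0], [-0.01, -0.002, -1.0]]
force: [-11.9, -3.9, 6.1]
opening: 0.174
grasp_force: 30.0
```

```bash
python3 -c "
from hs import *
rep()"
```

```text
23.5667 TCP (np.float64(-12.9), np.float64(0.6)) 0.06970070161316474 Fx -12.354740799970672 [-11.8787289   -3.87113476   6.09360967] 0.1742588281350145
slug (np.float64(16.9), np.float64(1.5)) 30.6 2664 0.07999119002384411 31.4
```

>>> move_arm(
  increments=[
    {"xyz": [-0.8,0,0],"roll": 0,"grip": 0},
    {"xyz": [-0.7,0,0],"roll": 0,"grip": 0},
    {"xyz": [0,0,0],"roll": 0,"grip": 0},
  ],
)

```text
time_s: 23.87
position: [0.5349, -0.2874, 0.0698]
tcp_rot: [[0.986, 0.166, -0.007], [0.166, -0.986, -0.0], [-0.007, -0.001, -1.0]]
force: [-7.8, -2.9, 4.1]
opening: 0.172
grasp_force: 30.0
```

>>> move_arm(
  increments=[
    {"xyz": [-0.9,0,0],"roll": 0,"grip": 0},
    {"xyz": [-0.8,0,0],"roll": 0,"grip": 0},
    {"xyz": [0,0,0],"roll": 0,"grip": 0},
  ],
)

```text
time_s: 24.12
position: [0.5349, -0.2874, 0.0698]
tcp_rot: [[0.986, 0.166, -0.004], [0.166, -0.986, -0.0], [-0.004, -0.0, -1.0]]
force: [-6.0, -2.1, 4.0]
opening: 0.173
grasp_force: 30.0
```

>>> move_arm(
  increments=[
    {"xyz": [0,0,0],"roll": 0,"grip": 20},
    {"xyz": [0,0,0],"roll": 0,"grip": 35},
    {"xyz": [0,0,0],"roll": 0,"grip": 45},
    {"xyz": [0,0,0],"roll": 0,"grip": 45},
    {"xyz": [0,0,0],"roll": 0,"grip": 45},
  ],
)

```text
time_s: 24.53
position: [0.5372, -0.2867, 0.0694]
tcp_rot: [[0.986, 0.165, 0.0], [0.165, -0.986, -0.0], [0.0, 0.0, -1.0]]
force: [-0.6, 0.7, -1.3]
opening: 0.402
grasp_force: 0.0
```

>>> move_arm(
  increments=[
    {"xyz": [0,0,-10],"roll": 0,"grip": 45},
    {"xyz": [0,0,-30],"roll": 0,"grip": 45},
    {"xyz": [0,0,-40],"roll": 0,"grip": 45},
    {"xyz": [-35,0,-30],"roll": 0,"grip": 45},
    {"xyz": [-35,0,0],"roll": 0,"grip": 45},
  ],
)

```text
time_s: 24.95
position: [0.4757, -0.3011, 0.1833]
tcp_rot: [[0.986, 0.168, 0.012], [0.168, -0.986, -0.011], [0.01, 0.013, -1.0]]
force: [0.5, -1.2, 0.1]
opening: 0.445
grasp_force: 0.0
```

>>> move_arm(
  increments=[
    {"xyz": [0,0,0],"roll": 0,"grip": 45},
    {"xyz": [0,0,0],"roll": 0,"grip": 45},
    {"xyz": [0,0,0],"roll": 0,"grip": 45},
    {"xyz": [0,0,0],"roll": 0,"grip": 45},
  ],
)

```text
time_s: 25.28
position: [0.4719, -0.2979, 0.1765]
tcp_rot: [[0.986, 0.165, 0.001], [0.165, -0.986, -0.0], [0.001, 0.0, -1.0]]
force: [0.8, 0.1, 0.6]
opening: 0.453
grasp_force: 0.0
```

```bash
python3 - <<'E'
from hs import *
p,d,C=rep(); save(p[:260,120:520],"w8.png")
a=cv2.imread("pics/w8.png"); cv2.imwrite("pics/w8.png",cv2.resize(a,(800,520)))
P,m=sel(C,d,o-.012*u,.03,.09,.105)
if len(P): c,r=hull(P); print("post",H(c/1e3),r)
P,m=sel(C,d,o+.034*u,.03,.0665,.08); c,r=hull(P); print("slug",H(c/1e3),r,np.percentile(P[:,2],[5,50,95]))
p,d,s=cap("scene"); T,K=T_wc("scene"); C=cloud(d,T,K)
for c in [(.55,.302),(.55,.082)]:
    P,m=sel(C,d,c,.055,.105,.140); print("pan",np.median(P[:,2]).round(4),len(P))
P,m=sel(C,d,(.55,.302),.03,.144,.2); print("A top",hull(P),np.percentile(P[:,2],95))
P,m=sel(C,d,o+.034*u,.03,.0665,.08); c,r=hull(P); print("slug scene",H(c/1e3),r)
P,m=sel(C,d,o-.012*u,.03,.09,.105); c,r=hull(P); print("post scene",H(c/1e3),r)
E
```

```text
25.2833 TCP (np.float64(-76.7), np.float64(0.5)) 0.17653245658977126 Fx 0.789618626276078 [0.78165189 0.11321959 0.57538131] 0.4528832621137673
slug (np.float64(19.2), np.float64(2.9)) 28.4 1054 0.07979456663654078 31.5
post (np.float64(-13.7), np.float64(0.7)) 7.7
slug (np.float64(31.6), np.float64(-0.5)) 15.9 [0.06843467 0.06960702 0.07076748]
pan 0.1129 583
pan 0.1327 810
A top (array([551. , 301.5]), 17.5) 0.15360457551442136
slug scene (np.float64(32.2), np.float64(-0.2)) 16.6
post scene (np.float64(-11.8), np.float64(1.7)) 8.9
```

View pics/w8.png

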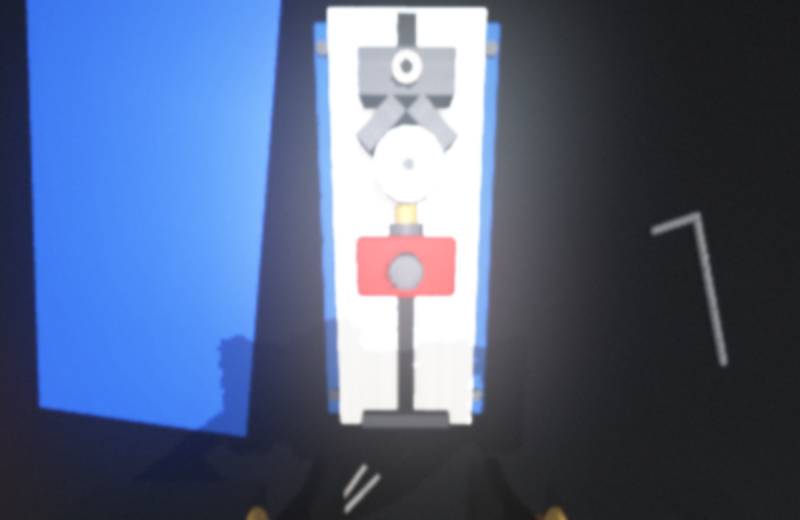

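The picture shows the slug (408,163) seated between both V arms, with the brass nose (405,213) against it. The post-to-slug spacing of about 45 mm means roughly 3.5 mm of spring travel. Slug A still stands on the left pan, and the gripper is clear.

```bash
python3 -c "
from rig import bot
print(bot.hand_in())"
```

```text
the job is handed in; nothing more can be done
None
```

The job is handed in at about 25 s: the heavier slug (the one I put on the right pan, which dropped) is clamped upright in the holder's V with the spring nose about 3.5 mm in, and the lighter slug stands on the left pan; hand-in gave no verdict.

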